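# Clamp a dial thermometer in the gland of a pot lid

## Task

Take the dial thermometer out of the wooden stand and set its stem gently down through the gland in the middle of the pot's lid until its shoulder is fully home on the gland. Then turn the knurled gland nut clockwise, regripping as needed, until you feel it stiffen and the collet grips the stem: nip it up finger-tight and no further, since forcing it crushes the stem. Let go of everything, and leave the other kitchen things where they are.

Things in the scene. Friction and masses are not known exactly. Their poses are not given: they have to be found in the camera images.
- thermometer: Steel pocket dial thermometer, 80 g, upright in one of the stand's holes. Origin on its axis at the flat shoulder under the neck, z up. Above it: hexagonal neck 16 mm across (z 0 to 12 mm), round dial case 30 mm wide (z 12 to 24 mm), white face up. Below it: round stem 8 mm thick (z 0 to -60 mm, rounded tip). The shoulder rests on the wood. Grip the dial's rim with the fingertips.
- stand: Fixed drilled beech block, 60 mm (x) by 180 mm (y) by 75 mm high; origin at the centre of its underside, z up. Three upright holes, 10 mm wide and 66 mm deep, along its own y axis at -58, 0 and +58 mm; the thermometer may be in any. Its dial's underside is 12 mm above the wood.
- tester: Bystander in the stand: cake tester with a round dark wooden ball (24 mm) on a thin neck, top 38 mm above the wood. Origin at its shoulder on the top of the wood. Leave it in its hole.
- larding_needle: Bystander in the stand: larding needle with a slim turned black handle (19 mm thick), top 42 mm above the wood. Origin at its shoulder on the top of the wood. Leave it in its hole.
- pot: Fixed steel pot on a cork mat, 200 mm wide, lid clipped down; loop handles reach 133 mm from the axis. Origin on its axis at table height, z up. The lid's top is 93 mm up in the middle, where the gland stands on the axis: brass hexagon (35 mm across) up to 106 mm, knurled nut 109 to 133 mm, collet face at 135 mm.
- gland_face (a point): Centre of the collet's flat face (20 mm wide) on top of the gland, 135 mm above the table, 2 mm above the nut; z up. Its bore is 9.5 mm wide with a coned mouth 14 mm wide and 2.5 mm deep, and goes through into the pot. The thermometer is home when its origin is at this point, upright; fingertips at its dial then have 14 mm below the dial to the nut.
- nut_middle (a point): On the gland's axis half way up the knurled nut, 121 mm above the table. The nut is 40 mm wide, 24 mm high, turns about the vertical and stays where left. With the thermometer home, the dial's top is 38 mm above this point and 30 mm wide, so the nut is gripped from above with the dial between the fingers; outside 21 mm from the axis there is free room down to 95 mm above the table.
- nut_top (a point): Centre of the nut's top, 133 mm up. Clockwise from above (negative about z) closes the collet. The thread rubs with 0.4 N m against either way of pushing. The nut is loose for 0.8 to 2.7 rad (unknown: feel it); then the torque climbs 0.4 N m per rad. Compared with like readings while loose, 0.08 N m more just grips (10 N a segment), 0.2 more is finger-tight, over 0.35 more crushes the stem (45 N).
- gland: The fixed brass and steel body of the gland with the collet's face and mouth (see gland_face); origin as that of the pot. Press the thermometer onto it gently, under 30 N.
- collet: The split steel collet inside the gland, round the bore, out of sight; origin as that of the pot. Its segments close on the stem as the nut is turned, 2 mm per rad. The force told of it is that of one of its four like segments on the stem.
- tumbler: Bystander: blue glass tumbler, 82 mm wide, 88 mm high; origin at its foot.
- bowl: Bystander: small blue bowl, 130 mm wide, 50 mm high; origin at its foot.
- pepper_mill: Bystander: dark wooden pepper mill, 58 mm wide, 168 mm high; origin at its foot.
- grater: Bystander: steel box grater, about 95 mm square, 235 mm high; origin at its foot.
- wine_bottle: Bystander: green wine bottle, 74 mm wide, 290 mm high; origin at its foot.
- wine_glass: Bystander: stemmed wine glass, 72 mm wide, 175 mm high; origin at its foot.

How it is judged:
By the outcome, as a careful person would: the job done as asked, in the order asked, and still so for the second after the job is handed in, with the robot touching nothing.
It also fails if it takes over 72 s, if anything falls off the work surface, if the arm or the gripper's body presses on something with over 40 N, if the wrist force passes 120 N, or if a joint passes its speed limit or range.

## Robot

A 6-joint arm with a two-finger parallel gripper is mounted at the origin on the work surface. World frame = base frame: x ahead of the robot, y to its left, z up, the work surface at z = 0. Lengths are in mm, angles in rad, forces in N, time in s.
With the tool pointing down it reaches from about 300 to 775 mm from the base axis. Payload 14.6 kg.
Tool frame: the origin (TCP) lies between the finger pads; the fingertips stand 8 mm ahead of it and the grasp point (between the pads) lies 11 mm behind it; z points along the fingers, y is the direction in which the jaws open and shut (so a half turn about z gives the same grasp; the last joint's range is limited). The gripper opens to 94 mm and grips with 3 to 60 N. Pads are 16 mm wide; open, the fingers measure 119 mm over their backs; the gripper's body (75 mm by 177 mm) begins 78 mm behind the grasp point.
Start: joints at [1.15, 0.3, 1.521, -0, 1.321, -0.067], TCP at [190.553, 515.925, 213.446] pointing down, gripper open.
Joint ranges: [-3.03, 3.03], [-0.79, 2.21], [0.23, 2.52], [-1.04, 4.18], [0, 3.07], [-2.55, 2.55]. Speed limits (rad/s): [2.22, 2.22, 2.57, 3.14, 3.14, 3.14].

## Interface

Orientations are given as [roll, pitch, yaw] about the fixed x, y, z axes, in that order (R = Rz(yaw) Ry(pitch) Rx(roll)).
In Python, from cell import manip gives the robot as it stands. The module is installed in compiled form; this text tells all that it offers.
- The arm moves only by the tool send_rows, never from a script. Its argument "series" is a list that holds one entry, the list of rows, each a list of 5 numbers: the opening, from 0 (shut) to 1 (fully open), then the shift along the tool's x, y, z in mm, then the turn about the tool's z in degrees. In form: [[[gripper, dx, dy, dz, roll], ...]]. A call has 1 to 10 rows; each row is the pose to reach, as a shift and turn from the pose commanded when the call began, along the tool's axes at that moment; what a row does not reach only later rows make up. A row lasts 1/10 s, in which the tool goes at most 50 mm and 8.59 degrees, less where a joint would pass 70% of its speed; a pose out of reach is approached as far as the arm can. A call with a gripper value outside its range is refused whole. The fingers move at their own pace and stop on an object; "newtons" is the grip in N (left out, the last holds). Time passes only in rows, so rows that repeat a pose let the fingers close. It gives the time, the measured TCP pose, the force and the opening at its end, in the units of the state.
- manip.read_state(): the state, without advancing time (a new reading comes with each control period).
- manip.camera(name): name is "side" or "top" or "wrist"; returns a dict with "img" (384x512x3 uint8, red, green, blue), "vfov" (degrees; the focal length in pixels is half the picture's height over the tangent of half this angle, whatever the lens; pixels are square), "cx", "cy" (the principal point, pixels), "dist" ([k1, k2, p1, p2, k3] as OpenCV has them; the pictures are not rectified), "pose" (4x4, takes a point from camera to world coordinates); the wrist camera has in their place "T_tool_cam" (4x4, takes a point from camera to tool coordinates, whose origin is the TCP and whose axes are the flange's). Camera axes: x right, y down, z forward; pixel columns grow to the right and rows downward; lengths in mm; the calibration is good to about 2 mm. A picture is of the moment at which its call begins: read the wrist's pose just before it. There is no depth.
- manip.sign_off(): hands the job in, once; it reports no verdict.
Trained networks look in a picture, given as the dict that the camera call returned (one of the last four; its "shot" number tells which), for a name from the list of things; names that differ only in an ending like _2 or _b are one class to them, and where a whole thing is asked for, a point or a joint stands for the part that bears it (a point fixed in the world has none). Each returns a list of dicts, best first, with "conf" (0 to 1); they miss things now and then, are a little off and sometimes report something else, mostly with a low value. They report only what shows in the picture. A call takes as long as a camera call.
- manip.find_in(target, picture): "rect" ([left, top, width, height] in pixels, round what is visible of it).
- manip.silhouettes(target, picture): "pixels" (384x512 bool, what is visible of it) and "rect" ([left, top, width, height] in pixels, round what is visible of it).
The state is a dict: "clock": time; "joints": joint angles; "qd": joint speeds; "effort": joint torques, N m; "eef_pos": TCP position; "eef_rot": TCP orientation; "wrist_force": force on the tool from outside, world axes, zero at the start; "moment": the same for the moment, N m; "finger_gap": finger opening in mm.
Only numpy, scipy, OpenCV 4.12 (cv2) and the standard library are available. Lean on these libraries where they do the work, as an engineer would, in place of code of your own. Each camera call takes 0.05 s, during which the arm holds its last target. There are 200 camera calls.

## Working session

There is one attempt and no reset: what is moved stays moved. The work goes in short steps, Python scripts to look and compute and a tool call to move; the robot and the scene stay as the last step left them, time stands still between calls to the robot, and variables do not carry over. Pictures are saved under pics/ and viewed, about 8 in all and at most 12, crops included, and the job is handed in when it is done.

Besides the shell and the picture viewer there is one more tool, called as name(argument=value, ...) on one line, values as JSON. send_rows: Moves the arm, as the interface text tells. Its arguments: {"type":"object","properties":{"series":{"type":"array"},"newtons":{"type":"number"}},"required":["series"]}

```bash
mkdir -p pics
cat > h.py <<'E'
import numpy as np, cv2
from scipy.spatial.transform import Rotation as R
from cell import manip
def K(c):
    h,w=c["img"].shape[:2]; f=h/2/np.tan(np.radians(c["vfov"])/2)
    return np.array([[f,0,c["cx"]],[0,f,c["cy"]],[0,0,1.]])
def shot(n,save=None):
    s=manip.read_state(); c=manip.camera(n)
    if "pose" not in c:
        T=np.eye(4); T[:3,:3]=R.from_euler('xyz',s["eef_rot"]).as_matrix(); T[:3,3]=s["eef_pos"]
        c["pose"]=T@np.array(c["T_tool_cam"])
    if save: cv2.imwrite(f"pics/{save}.png",c["img"][:,:,::-1])
    return c
def at_z(c,uv,z):
    p=cv2.undistortPoints(np.array([[uv]],float),K(c),np.array(c["dist"],float))[0,0]
    P=np.array(c["pose"]); d=P[:3,:3]@np.array([p[0],p[1],1]); o=P[:3,3]
    return o+d*(z-o[2])/d[2]
def proj(c,X):
    T=np.linalg.inv(np.array(c["pose"])); r,_=cv2.Rodrigues(T[:3,:3])
    return cv2.projectPoints(np.array([X],float),r,T[:3,3],K(c),np.array(c["dist"],float))[0][0,0]
E
python3 - <<'E'
from h import *
print(manip.read_state())
ims=[]
for n in ["top","side","wrist"]:
    c=shot(n); print(n,np.round(c["pose"],3).tolist(),c["vfov"])
    im=c["img"][:,:,::-1].copy()
    for t in ["thermometer","stand","pot","nut_top","tester","larding_needle","gland","grater","wine_bottle","wine_glass","pepper_mill","tumbler","bowl"]:
        r=manip.find_in(t,c)
        if r: print(n,t,[(round(a["conf"],2),np.round(a["rect"]).tolist()) for a in r[:2]])
    ims.append(im)
cv2.imwrite("pics/a.png",ims[0]); cv2.imwrite("pics/b.png",np.hstack([cv2.resize(ims[1],(400,300)),cv2.resize(ims[2],(400,300))]))
E
```

```text
{'clock': 0.0, 'joints': array([ 1.15038559e+00,  3.00468068e-01,  1.52157947e+00, -1.85320071e-05,
        1.32067749e+00, -6.65946922e-02]), 'qd': array([ 0.00068888,  0.00058598, -0.00133963, -0.00054547, -0.00138308,
        0.00207368]), 'effort': array([-7.35697677e-05, -5.31809020e+01, -3.52737021e+01,  7.09070452e-02,
        2.44987925e-02, -3.48850813e-05]), 'eef_pos': array([190.46714753, 515.70332822, 212.88866534]), 'eef_rot': array([-3.14046160e+00, -5.74436323e-05,  2.78778117e+00]), 'wrist_force': array([ 0.46867974, -0.15312887, -0.00622275]), 'moment': array([-0.00601548, -0.0440501 , -0.01807857]), 'finger_gap': 94.32384112685894}
top [[0.007, -0.981, 0.195, 324.955], [-1.0, -0.004, 0.018, -42.928], [-0.017, -0.195, -0.981, 1405.518], [0.0, 0.0, 0.0, 1.0]] 46.818810669072555
top thermometer [(0.39, [164.0, 225.0, 10.0, 7.0])]
top stand [(0.93, [121.0, 216.0, 68.0, 35.0]), (0.38, [289.0, 195.0, 7.0, 10.0])]
top pot [(0.85, [250.0, 169.0, 85.0, 75.0]), (0.63, [287.0, 196.0, 11.0, 8.0])]
top nut_top [(0.95, [247.0, 168.0, 87.0, 75.0])]
top gland [(0.52, [290.0, 195.0,
[... 755 characters left out ...]
0, 15.0])]
side larding_needle [(0.58, [280.0, 292.0, 9.0, 18.0])]
side gland [(0.41, [258.0, 172.0, 14.0, 19.0])]
side grater [(0.7, [133.0, 255.0, 64.0, 117.0])]
side wine_bottle [(0.67, [232.0, 77.0, 20.0, 88.0])]
side wine_glass [(0.8, [178.0, 145.0, 30.0, 58.0]), (0.69, [133.0, 257.0, 68.0, 119.0])]
side pepper_mill [(0.57, [159.0, 194.0, 28.0, 60.0])]
side tumbler [(0.71, [135.0, 255.0, 36.0, 18.0])]
side bowl [(0.89, [279.0, 136.0, 32.0, 21.0])]
wrist [[0.346, 0.905, 0.247, 119.752], [0.938, -0.334, -0.092, 542.335], [-0.001, 0.264, -0.965, 384.404], [0.0, 0.0, 0.0, 1.0]] 67.73865521860223
wrist stand [(0.87, [143.0, 324.0, 102.0, 43.0])]
wrist pot [(0.42, [144.0, 325.0, 98.0, 42.0])]
```

View pics/a.png

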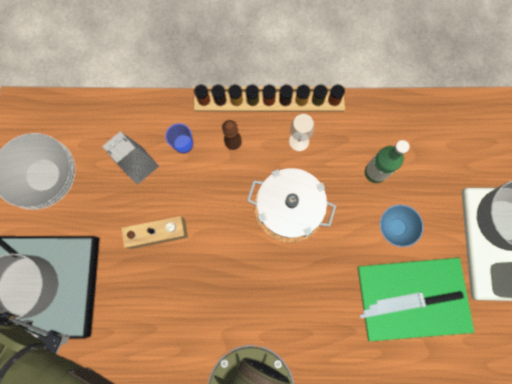

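View pics/b.png

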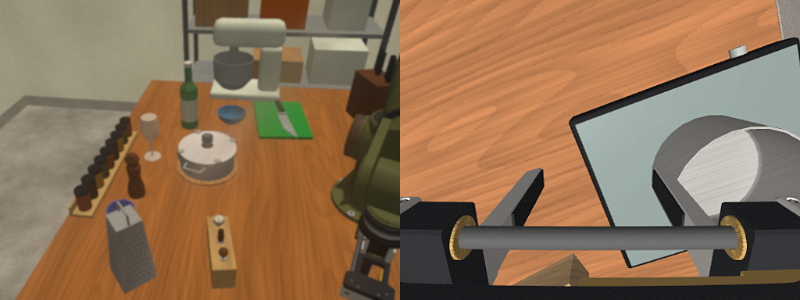

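Run:
```python
from h import *
c=shot("top")
print("dial",at_z(c,(168.5,228),99)); print("nut",at_z(c,(292,199.5),134))
print("stand corners", [at_z(c,p,75)[:2].round() for p in [(121,235),(185,216),(189,232),(125,251)]])
for n,u,z in [("grater",(130,158),118),("bottle",(386,162),145),("glass",(300,132),90),("mill",(233,136),84),("tumbler",(181,140),44),("bowl",(399,226),25)]: print(n,at_z(c,u,z).round())
s=shot("side"); print("side dial",at_z(s,(280,281),97),"side gland",at_z(s,(265,176),134))
```

```text
dial [467.4748754  245.84401806  99.        ]
nut [ 548.25983779 -117.55536646  134.        ]
stand corners [array([449., 392.]), array([507., 203.]), array([458., 189.]), array([401., 377.])]
grater [676. 367. 118.]
bottle [ 658. -390.  145.]
glass [ 768. -146.   90.]
mill [757.  61.  84.]
tumbler [756. 231.  44.]
bowl [ 486. -453.   25.]
side dial [468.81845593 244.59836884  97.        ] side gland [ 546.83881844 -102.45612546  134.        ]
```

The overview shows the white dial in the stand's right-hand hole at (169,228). The black needle is in the middle hole and the brown ball in the left. The gland is at (292,200). I'm moving above the dial with the jaws square to the stand.

send_rows(series=[[[1,-36,-16,0,5.3],[1,-71,-32,0,10.6],[1,-106,-47,0,15.9],[1,-142,-63,0,21.2],[1,-177,-79,0,26.5],[1,-213,-95,0,31.8],[1,-248,-111,0,37.1],[1,-284,-126,0,42.4],[1,-319,-142,0,47.7],[1,-354,-158,0,52.7]]])

```text
clock: 3.2
eef_pos: [468.9, 243.8, 213.6]
eef_rot: [3.141, -0.0, 1.864]
wrist_force: [0.5, 0.4, -0.9]
finger_gap: 93.8
```

Run:
```python
from h import *
s=manip.read_state(); print(s["joints"],s["eef_pos"],s["eef_rot"],s["wrist_force"],s["moment"])
c=shot("wrist","c1")
for t,z in [("thermometer",99),("tester",113),("larding_needle",117),("stand",75)]:
    for a in manip.silhouettes(t,c)[:2]:
        y,x=np.nonzero(a["pixels"]); e=cv2.minAreaRect(np.c_[x,y].astype(np.float32))
        print(t,round(a["conf"],2),a["rect"],e, at_z(c,e[0],z).round(1))
print(proj(c,[468,245,99]))
```

```text
[ 4.10111857e-01  2.51695899e-01  1.58210869e+00 -1.13062325e-05
  1.30757295e+00  1.16706959e-01] [468.87268918 243.75537394 213.56156652] [ 3.14137773e+00 -1.42050466e-05  1.86420417e+00] [ 0.4996387   0.38683594 -0.92168304] [-0.01928543  0.01878817  0.03476454]
thermometer 0.86 [242.8, 178.1, 27.2, 26.7] ((254.5, 189.0), (28.0, 27.0), 90.0) [471.9 241.7  99. ]
tester 0.57 [255.3, 56.7, 24.8, 29.5] ((266.5, 70.0), (26.0, 25.0), 90.0) [449.  353.4 113. ]
larding_needle 0.76 [251.8, 123.7, 19.3, 18.4] ((260.5, 132.5), (18.384775161743164, 18.384777069091797), 45.0) [460.  299.7 117. ]
stand 0.61 [225.8, 38.2, 71.2, 175.5] ((259.3118896484375, 125.88118743896484), (59.702232360839844, 172.43994140625), 5.710593223571777) [458.7 303.3  75. ]
[251.78237045 184.9475049 ]
```

View pics/c1.png

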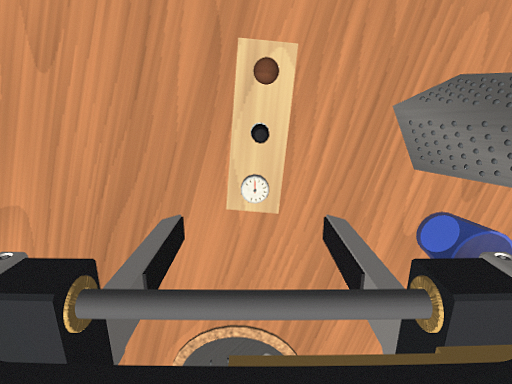

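The dial is at (254,189), as detected, with the needle and tester further along the block. Going down for a closer check.

send_rows(series=[[[0.6,-2.9,2.3,35,0],[0.6,-2.9,2.3,68,0],[0.6,-2.9,2.3,68,0],[0.6,-2.9,2.3,68,0]]])

```text
clock: 3.85
eef_pos: [470.6, 243.8, 146.4]
eef_rot: [3.142, -0.0, 1.87]
wrist_force: [-0.2, -1.0, 0.6]
finger_gap: 65.6
```

Run:
```python
from h import *
s=manip.read_state(); print(s["eef_pos"],s["eef_rot"],s["finger_gap"],s["wrist_force"])
c=shot("wrist","c2")
for a in manip.silhouettes("thermometer",c)[:2]:
        y,x=np.nonzero(a["pixels"]); e=cv2.minEnclosingCircle(np.c_[x,y].astype(np.float32))
        print(round(a["conf"],2),a["rect"],e, at_z(c,e[0],99).round(1))
g=cv2.cvtColor(c["img"],cv2.COLOR_RGB2GRAY)
u=proj(c,[471.9,241.7,99]); print(u)
cv2.imwrite("pics/c2.png",c["img"][100:300,150:362,::-1].repeat(2,0).repeat(2,1))
```

```text
[470.61876494 243.78293493 146.37927566] [ 3.14157461e+00 -7.88895857e-05  1.86966669e+00] 65.64786438845661 [-0.17781311 -0.96467905  0.63820536]
0.94 [236.2, 191.6, 34.0, 39.3] ((252.92857360839844, 209.37754821777344), 18.65334701538086) [471.7 242.6  99. ]
[252.83629676 210.50221945]
```

View pics/c2.png

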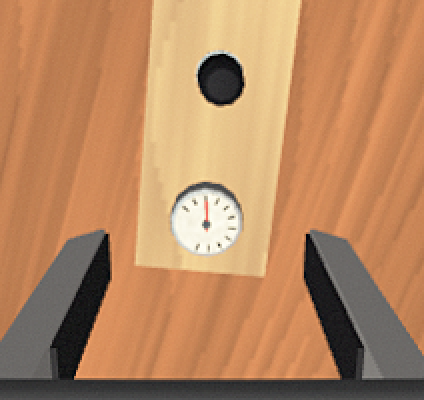

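The dial sits centred between the fingers. I'll lower, grip gently and lift.

send_rows(series=[[[0.6,-2,0.3,30,0],[0.6,-2,0.3,50,0],[0.6,-2,0.3,58,0],[0.6,-2,0.3,58,0],[0.2,-2,0.3,58,0],[0.2,-2,0.3,58,0],[0.2,-2,0.3,58,0],[0.2,-2,0.3,58,0],[0.2,-2,0.3,58,0],[0.2,-2,0.3,58,0]]], newtons=15)

```text
clock: 4.95
eef_pos: [472.0, 241.3, 88.0]
eef_rot: [3.141, -0.0, 1.868]
wrist_force: [-1.4, -0.8, 5.3]
finger_gap: 29.6
```

send_rows(series=[[[0.2,0,0,-8,0],[0.2,0,0,-20,0],[0.2,0,0,-36,0],[0.2,0,0,-54,0],[0.2,0,0,-72,0],[0.2,0,0,-95,0],[0.2,0,0,-120,0],[0.2,0,0,-140,0],[0.2,0,0,-152,0],[0.2,0,0,-152,0]]])

```text
clock: 5.95
eef_pos: [472.2, 241.3, 241.2]
eef_rot: [3.139, -0.0, 1.868]
wrist_force: [-0.2, 0.7, -1.8]
finger_gap: 29.4
```

Run:
```python
from h import *
s=manip.read_state(); print(s["eef_pos"],s["eef_rot"],s["finger_gap"],s["wrist_force"],s["joints"])
p=s["eef_pos"]; M=R.from_euler('xyz',s["eef_rot"]).as_matrix()
for T in [(548,-112,240)]: print(M.T@(np.array(T)-p), np.degrees(np.arctan2(T[1],T[0])-np.arctan2(p[1],p[0])))
```

```text
[472.19013777 241.31809982 241.19628725] [ 3.13882117e+00 -2.88715739e-04  1.86801217e+00] 29.4242242271986 [-0.18044345  0.71407072 -1.82596881] [ 4.03385785e-01  2.33498086e-01  1.53978247e+00 -6.74808397e-06
  1.36552562e+00  1.06171713e-01]
[-360.02901613  -30.98936209    1.00645873] -38.620824058155456
```

send_rows(series=[[[0.2,-25,-4,0,2],[0.2,-66,-12,0,6],[0.2,-110,-20,0,10],[0.2,-156,-28,0,14.5],[0.2,-202,-36,0,19],[0.2,-248,-45,0,23],[0.2,-294,-53,0,27.5],[0.2,-340,-62,0,32],[0.2,-384,-70,0,36],[0.2,-414,-75,0,38.6]]])

```text
clock: 6.95
eef_pos: [520.8, -179.3, 238.2]
eef_rot: [-3.14, 0.0, 1.19]
wrist_force: [1.0, 0.3, -0.8]
finger_gap: 28.9
```

Run:
```python
from h import *
s=manip.read_state(); print(s["clock"],s["eef_pos"],s["eef_rot"],s["joints"])
c=shot("wrist","d1")
for t,z in [("gland",135),("nut_top",133),("gland_face",135),("collet",135),("pot",93)]:
    for a in manip.silhouettes(t,c)[:2]:
        y,x=np.nonzero(a["pixels"]); e=cv2.minEnclosingCircle(np.c_[x,y].astype(np.float32))
        print(t,round(a["conf"],2),a["rect"],e, at_z(c,e[0],z).round(1))
```

```text
6.95 [ 520.79466446 -179.30284708  238.19228213] [-3.13987212e+00  2.06459597e-04  1.18997439e+00] [-3.97961777e-01  2.84678834e-01  1.48265926e+00 -2.40466454e-04
  1.37597131e+00 -1.70929073e-02]
gland 0.66 [248.3, 109.1, 20.7, 24.3] ((257.80767822265625, 121.19230651855469), 10.873364448547363) [ 550.4 -119.3  135. ]
nut_top 0.65 [161.3, 2.4, 192.1, 219.5] ((253.5, 108.5), 115.12828826904297) [ 550.9 -107.2  133. ]
gland_face 0.84 [162.2, 2.0, 190.7, 223.8] ((248.5, 110.44170379638672), 115.41075897216797) [ 546.  -107.1  135. ]
pot 0.86 [164.9, 2.3, 190.2, 216.4] ((248.73048400878906, 109.83757019042969), 115.19775390625) [ 545.8 -106.3   93. ]
```

View pics/d1.png

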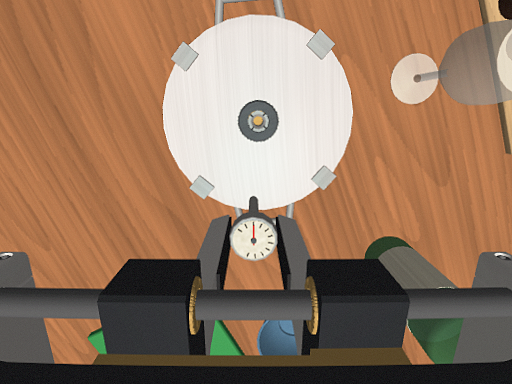

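The gland bore is at (258,121), giving about (550,-119). The dial is held upright at (253,240), with its stem tip visible at (254,200). I'll move above the gland with the tip about 15 mm clear and look at tip and bore together.

send_rows(series=[[[0.2,20,2,0,0],[0.2,45,4,5,0],[0.2,60,5,12,0],[0.2,63.8,5.4,15,0],[0.2,63.8,5.4,15,0],[0.2,63.8,5.4,15,0],[0.2,63.8,5.4,15,0]]])

```text
clock: 7.95
eef_pos: [549.6, -120.0, 224.7]
eef_rot: [3.141, 0.0, 1.194]
wrist_force: [-0.6, 0.1, -1.0]
finger_gap: 29.4
```

Run:
```python
from h import *
s=manip.read_state(); print(s["clock"],s["eef_pos"],s["eef_rot"],s["wrist_force"],s["moment"])
c=shot("wrist"); p=s["eef_pos"]
for z in [24,0,-60]: print(z,proj(c,[p[0],p[1],p[2]-13+z]))
print("bore",proj(c,[550.4,-119.3,135]))
u0,v0=190,130
cv2.imwrite("pics/d2.png",cv2.resize(c["img"][v0:v0+110,u0:u0+130,::-1],None,fx=6,fy=5.4*6/5.4,interpolation=cv2.INTER_CUBIC)[:600])
t=shot("top"); v=t["img"]; print("top proj gland",proj(t,[550.4,-119.3,135]))
```

```text
7.95 [ 549.64785322 -119.98153198  224.73673625] [3.14118818e+00 8.46864465e-05 1.19366074e+00] [-0.59388654  0.0956169  -1.04718503] [-0.10144077  0.0392698   0.01463355]
24 [251.6732774  240.14631881]
0 [251.78816567 224.94421221]
-60 [251.98499959 198.95552952]
bore [252.49714316 192.75772226]
top proj gland [292.61585754 198.71702427]
```

View pics/d2.png

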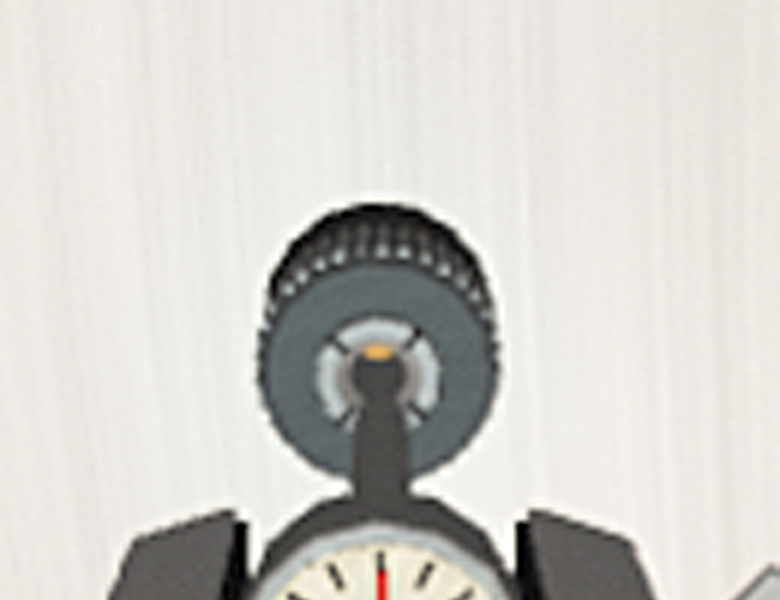

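The picture shows the nut and collet centred at crop (377,376). The stem tip lies right on the bore, at crop (380,377). Given its extra height, that puts the stem about 8 mm towards tool +x: it has swung about the jaw axis. Laterally it is aligned. I'll shift gently to bring the tip over the bore, lower, and re-check.

send_rows(series=[[[0.2,-1,-0.3,1,0],[0.2,-3,-0.3,4,0],[0.2,-5,-0.3,7,0],[0.2,-7,-0.3,10,0],[0.2,-8,-0.3,11,0],[0.2,-8,-0.3,11,0],[0.2,-8,-0.3,11,0]]])

```text
clock: 8.75
eef_pos: [546.6, -126.7, 213.5]
eef_rot: [3.141, 0.0, 1.194]
wrist_force: [0.1, -0.3, -0.4]
finger_gap: 29.5
```

Run:
```python
from h import *
s=manip.read_state(); print(s["clock"],s["eef_pos"],s["eef_rot"],s["wrist_force"],s["moment"])
c=shot("wrist"); p=s["eef_pos"]
for z in [24,0,-56]: print(z,proj(c,[p[0],p[1],p[2]-13+z]))
print("bore",proj(c,[550.4,-119.3,135]))
u0,v0=190,130
a=cv2.resize(c["img"][v0:v0+130,u0:u0+130,::-1],None,fx=4.6,fy=4.6,interpolation=cv2.INTER_CUBIC)
t=shot("side")["img"][150:230,245:285,::-1]
b=cv2.resize(t,None,fx=4.6,fy=4.6,interpolation=cv2.INTER_CUBIC)
o=np.zeros((a.shape[0],a.shape[1]+b.shape[1],3),np.uint8); o[:,:a.shape[1]]=a; o[:b.shape[0],a.shape[1]:]=b
print(o.shape); cv2.imwrite("pics/d3.png",o)
```

```text
8.75 [ 546.64614477 -126.68098298  213.51054672] [3.14149021e+00 6.42204058e-06 1.19428965e+00] [ 0.08273108 -0.26316636 -0.41609863] [-0.03492368  0.09714908  0.02487406]
24 [251.66754664 240.14395251]
0 [251.79360643 224.94460547]
-56 [251.99820126 200.32186248]
bore [252.88020478 188.43026977]
(598, 782, 3)
```

View pics/d3.png

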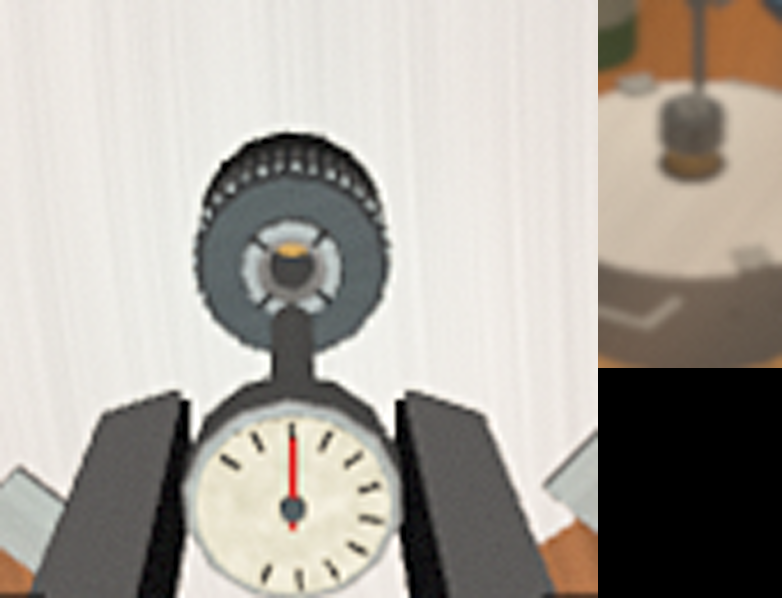

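I misread the last picture: the dark blob was the bore itself. Here the tip is at crop (292,305), exactly where an upright stem should show. The bore is at (292,267), laterally in line. The stem is upright, so I'm going back +8.5 mm and starting in.

send_rows(series=[[[0.2,3,0,0,0],[0.2,6,0,0,0],[0.2,8.5,0,0,0],[0.2,8.5,0,1,0],[0.2,8.5,0,4,0],[0.2,8.5,0,8,0],[0.2,8.5,0,12,0],[0.2,8.5,0,16,0],[0.2,8.5,0,20,0],[0.2,8.5,0,20,0]]])

```text
clock: 9.85
eef_pos: [549.5, -118.7, 192.7]
eef_rot: [-3.141, 0.0, 1.194]
wrist_force: [-0.2, -0.0, -0.1]
finger_gap: 29.6
```

Run:
```python
from h import *
for i in range(4):
    s=manip.read_state(); print(s["clock"],s["eef_pos"],s["wrist_force"],s["moment"],s["finger_gap"])
```

```text
9.85 [ 549.49004088 -118.70052587  192.73501431] [-0.23162455 -0.00748507 -0.10879199] [-0.04372331  0.12291042  0.01583236] 29.606877721561354
9.85 [ 549.49004088 -118.70052587  192.73501431] [-0.23162455 -0.00748507 -0.10879199] [-0.04372331  0.12291042  0.01583236] 29.606877721561354
9.85 [ 549.49004088 -118.70052587  192.73501431] [-0.23162455 -0.00748507 -0.10879199] [-0.04372331  0.12291042  0.01583236] 29.606877721561354
9.85 [ 549.49004088 -118.70052587  192.73501431] [-0.23162455 -0.00748507 -0.10879199] [-0.04372331  0.12291042  0.01583236] 29.606877721561354
```

In the bore by 15 mm with no force on the wrist. Continuing.

send_rows(series=[[[0.2,0,0,4,0],[0.2,0,0,8,0],[0.2,0,0,13,0],[0.2,0,0,18,0],[0.2,0,0,23,0],[0.2,0,0,28,0],[0.2,0,0,33,0],[0.2,0,0,37,0],[0.2,0,0,40,0],[0.2,0,0,40,0]]])

```text
clock: 10.85
eef_pos: [549.6, -118.7, 153.0]
eef_rot: [-3.141, 0.0, 1.194]
wrist_force: [0.5, 0.2, -0.1]
finger_gap: 29.9
```

send_rows(series=[[[0.2,0,0,0.8,0],[0.2,0,0,1.6,0],[0.2,0,0,2.4,0],[0.2,0,0,3.2,0],[0.2,0,0,3.2,0]]])

```text
clock: 11.35
eef_pos: [549.7, -118.7, 150.2]
eef_rot: [-3.141, 0.0, 1.194]
wrist_force: [0.2, -0.1, 0.1]
finger_gap: 29.3
```

send_rows(series=[[[0.2,0,0,0.6,0],[0.2,0,0,1.2,0],[0.2,0,0,1.2,0]]])

```text
clock: 11.65
eef_pos: [549.7, -118.8, 148.9]
eef_rot: [-3.141, 0.0, 1.194]
wrist_force: [-0.7, -0.4, -1.1]
finger_gap: 29.6
```

send_rows(series=[[[0.2,0,0,0.5,0],[0.2,0,0,1.0,0],[0.2,0,0,1.0,0]]])

```text
clock: 11.95
eef_pos: [549.7, -118.8, 148.1]
eef_rot: [3.141, 0.0, 1.194]
wrist_force: [0.2, -0.3, 0.3]
finger_gap: 29.4
```

send_rows(series=[[[0.2,0,0,0.4,0],[0.2,0,0,0.8,0],[0.2,0,0,0.8,0]]])

```text
clock: 12.25
eef_pos: [549.8, -118.8, 147.9]
eef_rot: [3.141, -0.0, 1.194]
wrist_force: [-2.5, 1.3, 6.2]
finger_gap: 29.5
```

send_rows(series=[[[0.2,0,0,0.4,0],[0.2,0,0,0.8,0],[0.2,0,0,0.8,0]]])

```text
clock: 12.55
eef_pos: [549.9, -118.8, 147.8]
eef_rot: [3.14, -0.0, 1.194]
wrist_force: [-6.3, 1.6, 13.4]
finger_gap: 29.4
```

Home: force rose to 13 N with the shoulder at the expected height (TCP 147.8 against 148). I'll release, then turn the hand back for room to turn the nut.

send_rows(series=[[[0.2,0,0,-1.0,0],[0.2,0,0,-1.6,0],[0.65,0,0,-1.6,0],[0.65,0,0,-1.6,0],[0.65,0,0,-1.6,0],[0.65,0,0,-1.6,0]]])

```text
clock: 13.15
eef_pos: [549.7, -118.8, 147.9]
eef_rot: [-3.141, 0.0, 1.194]
wrist_force: [1.0, -0.3, 0.4]
finger_gap: 58.1
```

Run:
```python
from h import *
s=manip.read_state(); print(s["clock"],s["eef_pos"],s["eef_rot"],s["joints"],s["wrist_force"],s["moment"],s["finger_gap"])
c=shot("wrist"); p=s["eef_pos"]
print("face",proj(c,[p[0],p[1],159]),"shoulder",proj(c,[p[0],p[1],135]),"nut",proj(c,[p[0],p[1],133]))
u0,v0=190,130
cv2.imwrite("pics/e1.png",cv2.resize(c["img"][v0:v0+130,u0:u0+130,::-1],None,fx=4.6,fy=4.6,interpolation=cv2.INTER_CUBIC))
```

```text
13.15 [ 549.69289423 -118.75194363  147.94698292] [-3.14143497e+00  3.29881207e-05  1.19429433e+00] [-2.77882750e-01  3.87955702e-01  1.56115313e+00 -1.86179156e-05
  1.19264398e+00  9.86261197e-02] [ 1.01669331 -0.31674735  0.3671961 ] [-0.06429637  0.08240962 -0.03751195] 58.0795063097787
face [251.66243096 240.1822373 ] shoulder [251.79815467 224.97366985] nut [251.80805689 223.86483875]
```

View pics/e1.png

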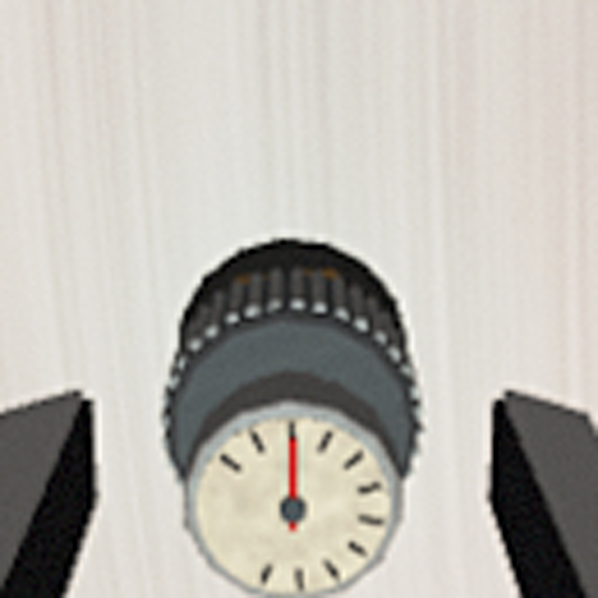

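The shoulder is seated, with dial and nut concentric at crop x 292 and the fingers centred at 293. Turning back 85° with the fingers open.

send_rows(series=[[[0.65,0,0,0,-8.5],[0.65,0,0,0,-17],[0.65,0,0,0,-25.5],[0.65,0,0,0,-34],[0.65,0,0,0,-42.5],[0.65,0,0,0,-51],[0.65,0,0,0,-59.5],[0.65,0,0,0,-68],[0.65,0,0,0,-76.5],[0.65,0,0,0,-85]]])

```text
clock: 14.2
eef_pos: [549.7, -118.8, 148.0]
eef_rot: [-3.142, -0.0, 2.684]
wrist_force: [-0.3, -0.5, -0.7]
finger_gap: 61.1
```

send_rows(series=[[[0.65,0,0,0,0],[0.65,0,0,6,0],[0.65,0,0,14,0],[0.65,0,0,22,0],[0.65,0,0,30,0],[0.65,0,0,36,0],[0.65,0,0,38,0],[0.65,0,0,38,0]]])

```text
clock: 15.0
eef_pos: [549.6, -118.7, 109.8]
eef_rot: [-3.142, -0.0, 2.678]
wrist_force: [-0.1, 0.1, 0.1]
finger_gap: 61.2
```

Run:
```python
from h import *
s=manip.read_state(); print(s["clock"],s["eef_pos"],s["eef_rot"],s["joints"],s["wrist_force"],s["moment"],s["finger_gap"])
```

```text
15.0 [ 549.6435656  -118.73948724  109.75375111] [-3.14150087e+00 -4.07329573e-04  2.67761846e+00] [-2.77886672e-01  4.32052865e-01  1.59539130e+00 -1.65284184e-05
  1.11456577e+00 -1.38470154e+00] [-0.08646439  0.06325578  0.14708075] [-0.0003997  -0.04133632 -0.04737185] 61.19432782441195
```

Now close on the nut with 40 N.

send_rows(series=[[[0.35,0,0,0,0],[0.35,0,0,0,0],[0.35,0,0,0,0],[0.35,0,0,0,0],[0.35,0,0,0,0]]], newtons=45)

```text
clock: 15.5
eef_pos: [549.7, -119.0, 110.3]
eef_rot: [-3.141, 0.0, 2.678]
wrist_force: [-1.7, -2.3, 2.4]
finger_gap: 39.7
```

Run:
```python
from h import *
s=manip.read_state(); print(s["clock"],s["eef_pos"],s["eef_rot"],s["wrist_force"],s["moment"],s["finger_gap"])
```

```text
15.5 [ 549.741688   -118.98572308  110.30551758] [-3.14139995e+00  3.95139781e-04  2.67754851e+00] [-1.72327222 -2.33533769  2.43770697] [-0.41416301  0.25335703 -0.19079424] 39.733124845329435
```

send_rows(series=[[[0.35,0,0,0,4],[0.35,0,0,0,8],[0.35,0,0,0,12],[0.35,0,0,0,16],[0.35,0,0,0,20],[0.35,0,0,0,20]]])

```text
clock: 16.1
eef_pos: [549.7, -119.0, 110.3]
eef_rot: [-3.141, 0.0, 2.328]
wrist_force: [-3.1, -2.7, 5.1]
finger_gap: 39.9
```

```bash
cat > r.py <<'E'
from h import *
s=manip.read_state(); print(s["clock"],"yaw",round(s["eef_rot"][2],3),"j6",round(s["joints"][5],3),"F",s["wrist_force"].round(1),"Mz",s["moment"].round(3),"eff6",round(s["effort"][5],3),"gap",round(s["finger_gap"],1),s["eef_pos"].round(1))
E
python3 r.py
```

```text
16.1 yaw 2.328 j6 -1.035 F [-3.1 -2.7  5.1] Mz [-0.606  0.464 -0.222] eff6 1.141 gap 39.9 [ 549.7 -119.   110.3]
```

send_rows(series=[[[0.35,0,0,0,4],[0.35,0,0,0,8],[0.35,0,0,0,12],[0.35,0,0,0,16],[0.35,0,0,0,20],[0.35,0,0,0,20]]])

```text
clock: 16.7
eef_pos: [549.7, -119.0, 110.3]
eef_rot: [-3.141, 0.0, 1.98]
wrist_force: [-3.4, -3.4, 4.8]
finger_gap: 39.8
```

```bash
python3 r.py
```

```text
16.7 yaw 1.98 j6 -0.687 F [-3.4 -3.4  4.8] Mz [-0.72   0.623 -0.111] eff6 1.119 gap 39.8 [ 549.7 -119.   110.3]
```

send_rows(series=[[[0.35,0,0,0,3],[0.35,0,0,0,6],[0.35,0,0,0,9]]])

```text
clock: 17.0
eef_pos: [549.7, -119.1, 110.3]
eef_rot: [-3.141, 0.001, 1.824]
wrist_force: [-3.0, -4.9, 4.5]
finger_gap: 39.7
```

```bash
python3 r.py
python3 - <<'E'
from h import *
shot("wrist"); s=manip.read_state(); print(s["moment"],s["effort"][5],s["joints"][5],s["clock"])
E
```

```text
17.0 yaw 1.824 j6 -0.531 F [-3.  -4.9  4.5] Mz [-0.73   0.739  0.43 ] eff6 -0.683 gap 39.7 [ 549.7 -119.1  110.3]
[-0.75569199  0.708084    0.18957525] -0.44560893438756466 -0.5275913980292604 17.05
```

Readings while moving show the thread friction (about 0.43). I'll repeat like 9° moves, reading at the end of each.

send_rows(series=[[[0.35,0,0,0,3],[0.35,0,0,0,6],[0.35,0,0,0,9]]])

```text
clock: 17.35
eef_pos: [549.6, -119.1, 110.3]
eef_rot: [-3.141, 0.001, 1.667]
wrist_force: [-4.2, -4.3, 4.5]
finger_gap: 39.9
```

```bash
python3 r.py
```

```text
17.35 yaw 1.667 j6 -0.374 F [-4.2 -4.3  4.5] Mz [-0.792  0.765  0.409] eff6 -0.681 gap 39.9 [ 549.6 -119.1  110.3]
```

send_rows(series=[[[0.35,0,0,0,3],[0.35,0,0,0,6],[0.35,0,0,0,9]]])

```text
clock: 17.65
eef_pos: [549.6, -119.1, 110.3]
eef_rot: [-3.141, 0.001, 1.51]
wrist_force: [-4.7, -5.1, 4.5]
finger_gap: 39.9
```

```bash
python3 r.py
```

```text
17.65 yaw 1.51 j6 -0.217 F [-4.7 -5.1  4.5] Mz [-0.751  0.783  0.434] eff6 -0.659 gap 39.9 [ 549.6 -119.1  110.3]
```

Still loose: 0.43, 0.41, 0.43.

send_rows(series=[[[0.35,0,0,0,3],[0.35,0,0,0,6],[0.35,0,0,0,9]]])

```text
clock: 17.95
eef_pos: [549.5, -119.1, 110.3]
eef_rot: [-3.141, 0.001, 1.353]
wrist_force: [-3.5, -4.5, 5.4]
finger_gap: 39.9
```

```bash
python3 r.py
```

```text
17.95 yaw 1.353 j6 -0.06 F [-3.5 -4.5  5.4] Mz [-0.785  0.866  0.471] eff6 -0.613 gap 39.9 [ 549.5 -119.1  110.3]
```

send_rows(series=[[[0.35,0,0,0,3],[0.35,0,0,0,6],[0.35,0,0,0,9]]])

```text
clock: 18.25
eef_pos: [549.5, -119.1, 110.3]
eef_rot: [-3.141, 0.001, 1.196]
wrist_force: [-5.2, -3.8, 3.8]
finger_gap: 39.5
```

```bash
python3 r.py
```

```text
18.25 yaw 1.196 j6 0.097 F [-5.2 -3.8  3.8] Mz [-0.792  0.915  0.511] eff6 -0.562 gap 39.5 [ 549.5 -119.1  110.3]
```

It's stiffening: moment +0.09 and joint effort +0.12. One more.

send_rows(series=[[[0.35,0,0,0,3],[0.35,0,0,0,6],[0.35,0,0,0,9]]])

```text
clock: 18.55
eef_pos: [549.5, -119.0, 110.3]
eef_rot: [-3.142, 0.001, 1.039]
wrist_force: [-5.3, -5.5, 4.8]
finger_gap: 40.0
```

```bash
python3 r.py
```

```text
18.55 yaw 1.039 j6 0.254 F [-5.3 -5.5  4.8] Mz [-0.791  0.931  0.58 ] eff6 -0.509 gap 40.0 [ 549.5 -119.   110.3]
```

send_rows(series=[[[0.35,0,0,0,1],[0.35,0,0,0,3],[0.35,0,0,0,6]]])

```text
clock: 18.85
eef_pos: [549.5, -119.0, 110.3]
eef_rot: [3.142, 0.001, 0.935]
wrist_force: [-5.8, -3.3, 5.5]
finger_gap: 39.7
```

```bash
python3 r.py
```

```text
18.85 yaw 0.935 j6 0.358 F [-5.8 -3.3  5.5] Mz [-0.793  1.036  0.657] eff6 -0.794 gap 39.7 [ 549.5 -119.   110.3]
```

That is +0.2 or slightly more, so finger-tight. Releasing and lifting clear.

send_rows(series=[[[0.35,0,0,0,0],[0.65,0,0,0,0],[0.65,0,0,0,0],[0.65,0,0,0,0],[0.65,0,0,0,0],[0.65,0,0,-10,0],[0.65,0,0,-30,0],[0.65,0,0,-60,0],[0.65,0,0,-90,0],[0.65,0,0,-110,0]]])

```text
clock: 19.85
eef_pos: [550.1, -118.8, 223.1]
eef_rot: [3.139, -0.001, 0.933]
wrist_force: [0.0, -0.2, -0.0]
finger_gap: 61.1
```

send_rows(series=[[[0.65,0,0,0,0],[0.65,0,0,0,0],[0.65,0,0,0,0]]])

```text
clock: 20.15
eef_pos: [549.3, -118.6, 218.8]
eef_rot: [-3.14, 0.001, 0.933]
wrist_force: [0.0, -0.3, -1.2]
finger_gap: 61.2
```

```bash
python3 r.py
python3 - <<'E'
from h import *
c=shot("wrist"); t=shot("top")
for a in manip.silhouettes("thermometer",c)[:1]:
    y,x=np.nonzero(a["pixels"]); e=cv2.minEnclosingCircle(np.c_[x,y].astype(np.float32)); print(a["conf"],e,at_z(c,e[0],159))
o=np.hstack([cv2.resize(c["img"],(400,300)),cv2.resize(t["img"],(400,300))])[:,:,::-1]
cv2.imwrite("pics/f.png",o)
E
```

```text
20.15 yaw 0.933 j6 0.36 F [ 0.  -0.3 -1.2] Mz [-0.029  0.08   0.02 ] eff6 -0.003 gap 61.2 [ 549.3 -118.6  218.8]
0.72 ((254.0763397216797, 201.2633514404297), 17.7037410736084) [ 551.92033825 -117.71077682  159.        ]
```

View pics/f.png

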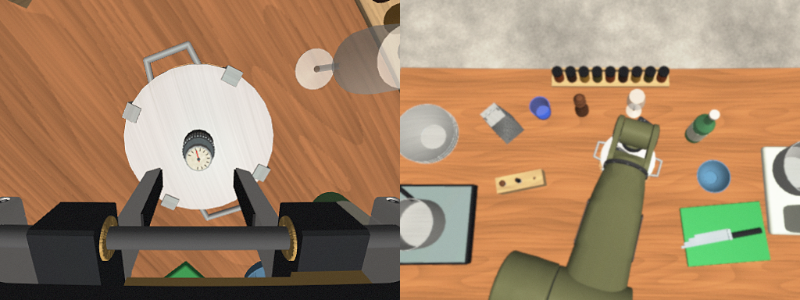

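The thermometer stands upright on the gland, with its dial at (199,157) in the left panel. The hand is clear, and the tester, the needle and the other things are where they were.

```bash
python3 -c "
from cell import manip
print(manip.sign_off())"
```

```text
the job is handed in; nothing more can be done
None
```

The thermometer is seated in the gland with the nut turned finger-tight, the hand is clear of everything, and the job is handed in at about 20 s of the 72 s allowed.

- **Seating:** I lifted the thermometer from the stand's end hole by its dial and lowered it through the gland. The shoulder met the collet face at the expected height (tool at 147.8 mm against 148 mm), pressed with about 13 N against the 30 N limit.
- **Nut:** I turned it clockwise by 1.74 rad in one grip, without needing to regrip. While loose it read 0.41–0.43 N m, and it began to stiffen at about 1.2 rad.
- **Tightness:** The last reading was 0.66 N m, which is 0.23 more than loose. The trend of the earlier readings suggests 0.20–0.21. Both are between just gripping (0.08) and crushing (0.35).
- **Last checks:** The final pictures show the thermometer upright and centred, and the tester, needle and other kitchen things where they were. The wrist force after letting go was near zero.

**Readings that disagreed:**
- I once mistook the dark bore for the stem tip and thought the stem was tilted; the next picture corrected that before I lowered it.
- The first two moment readings, taken with the arm stopped, were meaningless, so I compared only readings taken while moving.
- On the last, shorter move the wrist joint's effort reading did not follow its earlier trend, so I relied on the wrist moment there.

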